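# Pop open the small drying box

### The arm

A 7-joint arm with a two-finger parallel gripper is mounted at the origin on the work surface. World frame = base frame: x ahead of the robot, y to its left, z up, the work surface at z = 0. Lengths are in m, angles in rad, forces in N, time in s.
With the tool pointing down it reaches from about 0.4 to 0.85 m from the base axis. Payload 10.4 kg.
Tool frame: the origin (TCP) lies at the very end of the fingers, on their centre line; the grasp point (between the pads) lies 19 mm behind it (manip.tcp_to_grasp is the distance from the TCP to the grasp point, in m); x points along the fingers, y is the direction in which the jaws open and shut, and the axes are right-handed (so a half turn about x gives the same grasp; the last joint's range is limited). The gripper opens to 85 mm and grips with 20 to 120 N. Pads are 22 mm wide; open, the fingers measure 114 mm over their backs; the gripper's body (76 mm by 85 mm) begins 54 mm behind the grasp point. The pads swing forward as they close: fully open they stand 13 mm farther back than shut.
Start: joints at [1.217, 0.332, -0.065, 1.46, 0.022, 1.35, -0.088], TCP at [0.203, -0.591, 0.231] pointing down, gripper open.
Joint ranges: [-2.6, 2.6], [-0.5, 2.12], [-1.47, 1.34], [0.16, 2.42], [-1.27, 4.41], [0.06, 2.06], [-2.6, 2.6]. Speed limits (rad/s): [2.22, 2.22, 2.79, 2.79, 3.14, 3.14, 3.14].

### API

Orientations are given as a unit quaternion [x, y, z, w].
In Python, from workcell import manip, cams, hand_in gives the robot as it stands.
- The arm moves only by the shell command python3 -m handwheel 'ROWS' [FORCE]. ROWS is text: rows parted by semicolons, each of 7 numbers parted by spaces: the shift along the tool's x, y, z in mm, then the turn, a rotation vector about the tool's x, y, z in rad, then the finger opening in mm, from 0 to 85.4. A call has 1 to 8 rows; each row shifts and turns the commanded pose from where the row before left it, along the tool's axes as they then stand; what a row does not reach is not made up. A row lasts 1/10 s, in which the tool goes at most 50 mm and 8.59 degrees, less where a joint would pass 70% of its speed; a pose out of reach is approached as far as the arm can. A call with a gripper value outside its range is refused whole. The fingers move at their own pace and stop on an object; FORCE is the grip in N (left out, the last holds). Time passes only in rows, so rows that do not move let the fingers close. It gives the time, the measured TCP pose, the force and the opening at its end, in the units of the state.
- manip.get_obs(): the state, without advancing time (a new reading comes with each control period).
- cams.camera(name): name is "scene" or "side" or "wrist"; returns a dict with "color" (420x560x3 uint8, blue, green, red), "depth" (420x560 float32, m along the optical axis (not along the pixel's ray), 0 where there is no reading), "camera_matrix" (3x3 intrinsics, pixels), "origin" and "attitude" of the camera in the world; the wrist camera has in their place "T_tool_cam" (4x4, takes a point from camera to tool coordinates, whose origin is the TCP and whose axes are the tool frame's). Camera axes: x right, y down, z forward; pixel columns grow to the right and rows downward; lengths in m; the calibration is good to about 2 mm. A picture is of the moment at which its call begins: read the wrist's pose just before it.
- hand_in(): hands the job in, once; it reports no verdict.
Trained networks look in the newest picture that a camera, given by its name, has taken for a name from the list of things; names that differ only in an ending like _2 or _b are one class to them, and where a whole thing is asked for, a point or a joint stands for the part that bears it (a point fixed in the world has none). Each returns a list of dicts, best first, with "conf" (0 to 1); they miss things now and then, are a little off and sometimes report something else, mostly with a low value. They report only what shows in the picture. A call takes as long as a camera call.
- cams.recognise(camera, thing): "box" ([left, top, width, height] in pixels, round what is visible of it).
- cams.outline_of(camera, thing): "region" (420x560 bool, what is visible of it) and "box" ([left, top, width, height] in pixels, round what is visible of it).
The state is a dict: "clock": time; "joint_pos": joint angles; "joint_velocities": joint speeds; "tau": joint torques, N m; "position": TCP position; "ee_rot": TCP orientation; "ft_force": force on the tool from outside, world axes, zero at the start; "torque": the same for the moment, N m; "grip_width": opening from 0.0 (shut) to 1.0 (fully open).
Only numpy, scipy, OpenCV 4.12 (cv2) and the standard library are available. Lean on these libraries where they do the work, as an engineer would, in place of code of your own. Each camera call takes 0.05 s, during which the arm holds its last target.

### The job

The painted parts in the smaller of the two drying boxes are ready to be aired. With a fingertip, press the front edge of its lid down once, all the way, so that the push-push latch lets go, then take the hand away and wait a moment to see that the lid has popped up and stays open. Leave the larger box latched, and do not pick up, push or knock over anything else.

Things in the scene. Friction and masses are not known exactly. Their poses are not given: they have to be found in the camera images.
- small_box: The smaller drying box: grey plastic body 94 mm (x) by 94 mm (y) by 75 mm high, fixed to the desk, white lid on top. Origin at the centre of its underside, z up; -x is its front (the latch side, roughly towards the robot), the lid is hinged along its rear (+x) edge. It may stand on either side of the larger box.
- small_press (a point): Press spot of the small lid, marked by a flat grey disc of 18 mm: on the top face of the lid, on its centre line, 15 mm behind its front edge; moves with the lid. The lid is a plate 80 mm (x) by 80 mm (y) by 8 mm thick, standing 9 mm clear of the body's rim, so that shut its top is 92 mm above the desk. Same axes as the box when the lid is shut. Holding the lid down here takes 4 to 5 N.
- small_lid (a joint): Angle of the small lid (rad): 0 shut and latched; negative pressed down. The latch lets go somewhere between -0.04 and -0.06 (let up sooner, the lid stays latched); solid stop at -0.105, press spot 6.8 mm lower. Let go, it follows the rising finger and springs within about half a second to its stop at +0.62 (front edge 46 mm higher), held there by a spring.
- small_latch (a joint): Slide inside the small box's latch that indexes at each press (m): 0 latched; about 0.008 after one press, lid free; pressing the open lid all the way down again moves it on to about 0.0115, which latches the lid shut again.
- large_box: The larger drying box, of the same make, to be left shut: body 144 mm (x) by 174 mm (y) by 100 mm high, lid 130 by 160 mm with its top 117 mm above the desk; fixed. Origin at the centre of its underside, axes as for the small box.
- large_lid (a joint): Angle of the large lid (rad): 0 shut and latched, negative when pressed down, +0.62 open.
- paint_jar: Paint jar, 34 mm across, 50 mm high, between the two boxes; loose, leave alone. Origin at the centre of its underside, as for all the following.
- primer_jar: Jar, 36 mm across, 48 mm high, in front of the large box; loose, leave alone.
- glue_jar: Jar, 38 mm across, 45 mm high, in front of the small box; loose, leave alone.
- thinner: Bottle, 52 mm across, 115 mm high, behind the small box; loose, leave alone.
- dish: Steel paint dish, 64 mm across, 20 mm high, out to the left; loose, leave alone.
- driver: Screwdriver, 160 mm long, lying out to the right; loose, leave alone.
- spray: Spray can, 48 mm across, 120 mm high, far left; loose, leave alone.

How it is judged:
On the way, in this order (a step that is already met when the one before it is completed fails the run):
1. the small lid is pressed down (value of joint small_lid below -0.03 rad).
2. the small lid has popped up and stays open for a second with nothing touching it (value of joint small_lid above 0.5 rad and contact force between each of the arm, the fingers and small_box below 0.1 N), for 1 s.
At the end, for the whole second after the job is handed in: The small lid stands open (over 0.5 rad) and still, its latch indexed by one press only; the large lid is shut (within 0.03 rad); every loose thing is within 20 mm of where it stood, unlifted and upright (value of joint small_lid above 0.5 rad and velocity of joint small_lid between -0.05 and 0.05 rad/s and value of joint small_latch between 0.005 and 0.01 m and value of joint large_lid between -0.02 and 0.03 rad); the robot touches nothing.
It fails at once if the small lid is pressed a second time far enough to index the latch again (value of joint small_latch above 0.01 m).
It fails at once if the large lid is pressed or opened (value of joint large_lid below -0.03 rad or value of joint large_lid above 0.05 rad).
It fails at once if a loose thing is pushed, lifted or carried (moved 20 mm) (distance of any of paint_jar, primer_jar, glue_jar, thinner, dish, driver, spray from where it was at the start of the episode above 0.02 m).
It fails at once if a jar, bottle or can is knocked over (angle between any of paint_jar, primer_jar, glue_jar, thinner, spray's own z axis and vertical above 0.5 rad).
It also fails if it takes over 32 s, if anything falls off the work surface, if the arm or the gripper's body presses on something with over 40 N, if the wrist force passes 120 N, or if a joint passes its speed limit or range.

## Working session

There is one attempt and no reset: what is moved stays moved. The work goes in short steps, Python scripts to look and compute and a shell command to move; the robot and the scene stay as the last step left them, time stands still between calls to the robot, and variables do not carry over. Pictures are saved under pics/ and viewed, and the job is handed in when it is done.

```bash
ls; mkdir -p pics
python3 - <<'E'
from workcell import manip, cams
import cv2
o=manip.get_obs()
print({k:o[k] for k in ("clock","position","ee_rot","ft_force","grip_width")})
for n in ("scene","side"):
    c=cams.camera(n); cv2.imwrite(f"pics/{n}0.png",c["color"]); print(n,c["origin"],c["attitude"])
    for t in ("small_box","small_press","large_box"):
        r=cams.recognise(n,t); print(t,[(x["box"],round(x["conf"],2)) for x in r[:3]])
E
```

```text
pics
{'clock': 0.0, 'position': array([ 0.20289401, -0.59075936,  0.23051007]), 'ee_rot': array([-0.69734771, -0.11692808,  0.69755961, -0.11595077]), 'ft_force': array([-0.57579252, -0.8309252 ,  0.44437598]), 'grip_width': 0.9968870666841214}
scene [ 1.07690404 -0.64153297  1.15657547] [ 0.88219634  0.33283705 -0.11473651 -0.31270536]
small_box [([212.5, 259.2, 42.6, 43.3], 0.6)]
small_press [([216.3, 257.8, 32.9, 30.7], 0.77)]
large_box [([280.7, 156.5, 60.4, 62.9], 0.86)]
side [0.3875412  1.17063819 0.81081629] [-0.05229936  0.87055008 -0.48819557  0.03274785]
small_box [([267.1, 156.9, 36.7, 33.2], 0.72)]
small_press [([268.8, 156.4, 29.3, 10.0], 0.77)]
large_box [([247.7, 213.8, 68.8, 79.1], 0.7)]
```

```bash
cat > h.py <<'E'
import numpy as np
from scipy.spatial.transform import Rotation as R
def cloud(c):
    d=c["depth"]; K=c["camera_matrix"]; v,u=np.indices(d.shape)
    P=np.stack([(u-K[0,2])/K[0,0]*d,(v-K[1,2])/K[1,1]*d,d],-1)
    return P@R.from_quat(c["attitude"]).as_matrix().T+np.array(c["origin"])
E
python3 - <<'E'
from workcell import manip, cams
import cv2, numpy as np
from h import *
for n in ("scene","side"):
    c=cams.camera(n); P=cloud(c); ok=c["depth"]>0
    cv2.imwrite(f"pics/{n}_big.png",cv2.resize(c["color"][100:340,140:440],None,fx=2.5,fy=2.5,interpolation=cv2.INTER_CUBIC))
    for t in ("small_press","small_box","large_box","paint_jar","primer_jar","glue_jar","thinner","dish","driver","spray"):
        r=cams.outline_of(n,t)
        if not r: print(n,t,None); continue
        m=r[0]["region"]&ok; p=P[m]; 
        hi=np.percentile(p[:,2],95); q=p[p[:,2]>hi-.012]
        print(n,t,round(r[0]["conf"],2),r[0]["box"],"top",hi.round(3),"med",np.median(q,0).round(3),"lo",np.percentile(q,2,0).round(3),"hi",np.percentile(q,98,0).round(3))
        if t in("small_press","large_box"):
            print(cv2.minAreaRect((q[:,:2]*1000).astype(np.float32)))
E
```

```text
scene small_press 0.56 [216.8, 258.0, 34.1, 31.4] top 0.095 med [ 0.571 -0.268  0.091] lo [ 0.529 -0.308  0.086] hi [ 0.61  -0.226  0.095]
((570.1837768554688, -266.22161865234375), (79.91458129882812, 81.06340026855469), 18.7696590423584)
scene small_box 0.64 [213.2, 258.5, 41.4, 42.2] top 0.094 med [ 0.574 -0.267  0.091] lo [ 0.528 -0.309  0.083] hi [ 0.622 -0.225  0.095]
scene large_box 0.64 [277.7, 156.5, 63.8, 63.5] top 0.119 med [0.52  0.183 0.116] lo [0.451 0.109 0.108] hi [0.591 0.264 0.12 ]
((521.3670654296875, 187.02218627929688), (162.10308837890625, 149.51449584960938), 88.8314437866211)
scene paint_jar None
scene primer_jar None
scene glue_jar 0.74 [198.2, 261.4, 13.7, 20.2] top 0.047 med [ 0.471 -0.306  0.043] lo [ 0.454 -0.32   0.037] hi [ 0.486 -0.291  0.049]
scene thinner 0.95 [255.6, 272.5, 15.7, 33.1] top 0.114 med [ 0.66  -0.233  0.113] lo [ 0.65  -0.243  0.105] hi [ 0.67  -0.222  0.116]
scene dish None
scene driver 0.8 [125.1, 321.2, 39.6, 10.5] top 0.026 med [ 0.457 -0.558  0.022] lo [ 0.426 -0.583  0.015] hi [ 0.489 -0.533  0.027]
scene spray 0.9 [365.7, 139.5,
[... 669 characters left out ...]
5938), 89.78005981445312)
side paint_jar 0.68 [253.9, 212.5, 4.5, 16.6] top 0.051 med [0.616 0.025 0.047] lo [0.596 0.007 0.039] hi [0.632 0.09  0.08 ]
side primer_jar 0.59 [326.9, 251.8, 9.9, 21.8] top 0.048 med [0.383 0.19  0.046] lo [0.368 0.171 0.037] hi [0.399 0.2   0.049]
side glue_jar None
side thinner 0.6 [247.7, 156.0, 18.7, 33.4] top 0.109 med [ 0.653 -0.219  0.109] lo [ 0.644 -0.237  0.099] hi [ 0.664 -0.211  0.115]
side dish 0.85 [286.3, 343.3, 28.3, 23.7] top 0.019 med [0.443 0.484 0.014] lo [0.413 0.465 0.008] hi [0.47  0.525 0.021]
side driver 0.66 [312.4, 144.1, 18.3, 8.6] top 0.022 med [ 0.45  -0.542  0.017] lo [ 0.419 -0.562  0.011] hi [ 0.481 -0.52   0.023]
side spray None
```

View pics/scene0.png

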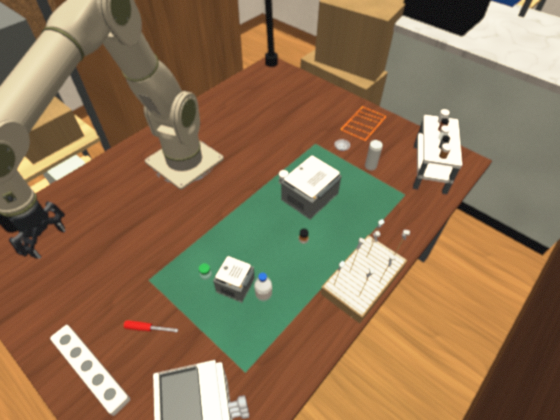

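View pics/side0.png

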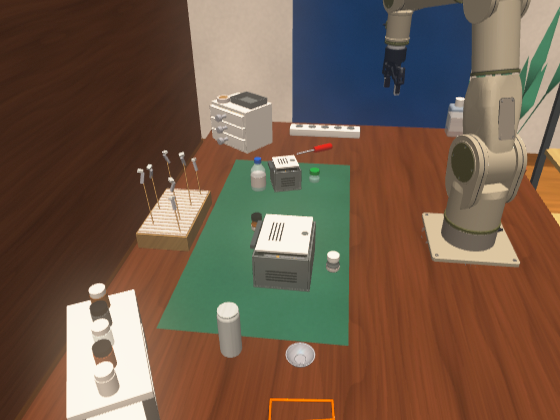

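Scene: the small box is at about (233,275) with the glue jar at (204,270) in front and the thinner at (263,287) behind. The large box is at (310,185). The side camera's small_press detection actually landed on the thinner, so I discard it. I'll look closer at the yaw and the disc.

Run:
```python
from workcell import manip, cams
import cv2, numpy as np
from h import *
c=cams.camera("scene"); P=cloud(c)
cv2.imwrite("pics/s_zoom.png",cv2.resize(c["color"][245:310,185:285],None,fx=8,fy=8,interpolation=cv2.INTER_CUBIC))
g=c["color"].min(-1); z=P[...,2]
r=cams.outline_of("scene","small_box")
m=r[0]["region"]&(z>.083)&(z<.1)
q=(P[m][:,:2]*1000).astype(np.float32); print(cv2.minAreaRect(q), m.sum())
m2=m&(g>150); print(cv2.minAreaRect((P[m2][:,:2]*1000).astype(np.float32)),m2.sum())
o=manip.get_obs(); print(o["position"],o["ee_rot"]); print(R.from_quat(o["ee_rot"]).as_matrix().round(3))
c=cams.camera("wrist"); print(c["T_tool_cam"].round(3),c["camera_matrix"])
```

```text
((576.710693359375, -264.44976806640625), (97.20071411132812, 82.65909576416016), 16.579036712646484) 662
((569.2413330078125, -267.1986999511719), (81.1452865600586, 82.49296569824219), 17.844417572021484) 610
[ 0.20300004 -0.59114536  0.23132562] [ 0.69747537  0.11638183 -0.69744188  0.11643971]
[[ 0.     0.325 -0.946]
 [-0.    -0.946 -0.325]
 [-1.     0.    -0.   ]]
[[-0.001 -0.271  0.963 -0.142]
 [ 1.     0.001  0.001  0.   ]
 [-0.002  0.963  0.271 -0.069]
 [ 0.     0.     0.     1.   ]] [[304.33546638   0.         277.75313144]
 [  0.         304.33546638 208.33330233]
 [  0.           0.           1.        ]]
```

View pics/s_zoom.png

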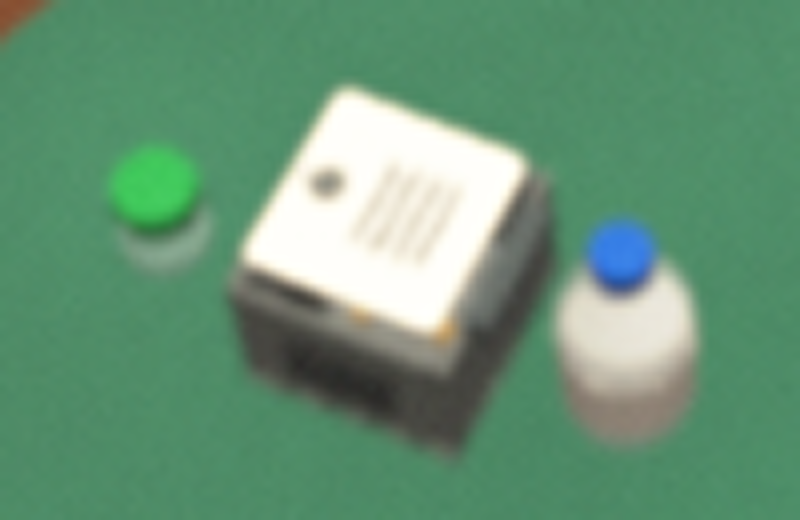

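```bash
python3 -m handwheel '0 -18 -40 0 0 0 0; 0 -18 -40 0 0 0 0; 0 -18 -40 0 0 0 0; 0 -18 -40 0 0 0 0; 0 -18 -40 0 0 0 0; 0 -18 -40 0 0 0 0; 0 -18 -40 0 0 0 0; 0 -18 -40 0 0 0 0' 40
```

```text
clock: 2.45
position: [0.46, -0.3497, 0.2316]
ee_rot: [0.698, 0.116, -0.697, 0.117]
ft_force: [0.8, -0.5, 0.4]
grip_width: -0.001
```

```bash
python3 -m handwheel '0 -14 -30 0 0 0 0; 0 -14 -30 0 0 0 0; 0 -14 -30 0 0 0 0; 0 0 0 0 0 0 0; 0 0 0 0 0 0 0'
cat > w.py <<'E'
from workcell import manip, cams
import cv2, numpy as np, sys
from h import *
def wrist(tag):
    o=manip.get_obs(); c=cams.camera("wrist"); T=c["T_tool_cam"]
    Rt=R.from_quat(o["ee_rot"]).as_matrix()
    d=c["depth"];K=c["camera_matrix"];v,u=np.indices(d.shape)
    P=np.stack([(u-K[0,2])/K[0,0]*d,(v-K[1,2])/K[1,1]*d,d],-1)
    W=(P@T[:3,:3].T+T[:3,3])@Rt.T+o["position"]
    cv2.imwrite(f"pics/{tag}.png",c["color"])
    return o,c,W
E
python3 - <<'E'
from w import *
o,c,W=wrist("w1"); print(o["position"],o["clock"])
z=W[...,2]; g=c["color"].min(-1)
m=((z>.084)&(z<.1)&(c["depth"]>0)).astype(np.uint8)
r=cams.outline_of("wrist","small_press"); print([(x["box"],x["conf"]) for x in r])
m&=r[0]["region"].astype(np.uint8)
print(m.sum(), np.median(W[m>0],0), cv2.minAreaRect((W[(m>0)][:,:2]*1000).astype(np.float32)))
E
```

```text
clock: 2.95
position: [0.5307, -0.2815, 0.2312]
ee_rot: [-0.697, -0.117, 0.697, -0.117]
ft_force: [-0.3, -1.8, -0.4]
grip_width: -0.003
[ 0.53068703 -0.2815338   0.2311904 ] 2.95
[([233.0, 112.1, 85.1, 86.0], 0.7)]
7457 [ 0.56833352 -0.26525541  0.09143565] ((566.09521484375, -265.7635803222656), (79.89215087890625, 80.0124282836914), 18.489118576049805)
```

View pics/w1.png

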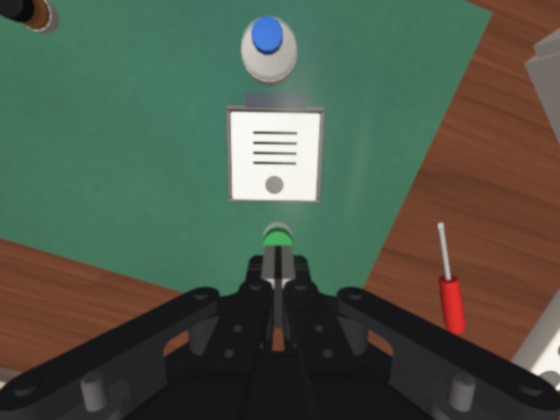

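The wrist picture shows the small lid square-on. The press disc is at (274,185), the glue jar is partly under the fingers at (278,232), and the thinner is at (268,50).

Run:
```python
from w import *
o,c,W=wrist("w2")
g=c["color"].min(-1)
m=np.zeros(g.shape,bool); m[172:198,260:289]=True; m&=(g<190)
p=W[m]; print(m.sum(),p.mean(0),p.std(0))
d=np.array([*p.mean(0)[:2],p[:,2].mean()])-o["position"]
print("tool mm",(R.from_quat(o["ee_rot"]).as_matrix().T@d*1000).round(1))
y=np.radians(18.49); a=np.array([.5661,-.2658])-.025*np.array([np.cos(y),np.sin(y)]); print("from lid",a)
```

```text
263 [ 0.54276335 -0.2738743   0.09221172] [0.00433284 0.00429133 0.00070467]
tool mm [139.   -4.6 -15.5]
from lid [ 0.54239052 -0.27372848]
```

The disc position agrees with the lid geometry to within 0.5 mm. Next I move over it and descend to about 20 mm above the lid.

```bash
python3 -m handwheel '20 -5 -16 0 0 0 0; 40 0 0 0 0 0 0; 40 0 0 0 0 0 0; 20 0 0 0 0 0 0; 0 0 0 0 0 0 0; 0 0 0 0 0 0 0'
python3 - <<'E'
from w import *
o,c,W=wrist("w3"); print(o["position"],o["ft_force"])
E
```

```text
clock: 3.7
position: [0.5438, -0.273, 0.1122]
ee_rot: [0.698, 0.116, -0.697, 0.116]
ft_force: [-0.3, 0.4, 0.6]
grip_width: -0.003
[ 0.5437938  -0.27303236  0.11220383] [-0.30925079  0.35961144  0.58371871]
```

View pics/w3.png

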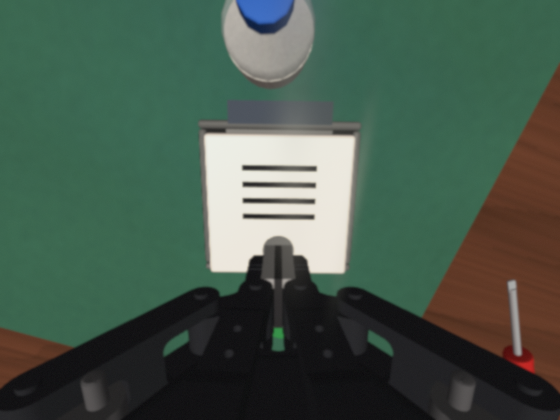

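The fingertip covers the disc at (278,243). Now I approach contact.

```bash
python3 -m handwheel '10 0 0 0 0 0 0; 6 0 0 0 0 0 0; 3 0 0 0 0 0 0; 2 0 0 0 0 0 0; 0 0 0 0 0 0 0'
```

```text
clock: 4.25
position: [0.5435, -0.2723, 0.0904]
ee_rot: [-0.697, -0.116, 0.698, -0.116]
ft_force: [-3.8, 0.2, 4.6]
grip_width: 0.005
```

```bash
python3 -m handwheel '2 0 0 0 0 0 0; 2 0 0 0 0 0 0; 0 0 0 0 0 0 0'
```

```text
clock: 4.55
position: [0.5435, -0.2724, 0.0865]
ee_rot: [-0.697, -0.116, 0.698, -0.116]
ft_force: [-5.1, -1.4, 4.7]
grip_width: 0.003
```

```bash
python3 -m handwheel '1 0 0 0 0 0 0; 1 0 0 0 0 0 0; 0 0 0 0 0 0 0'
```

```text
clock: 4.85
position: [0.5437, -0.2725, 0.086]
ee_rot: [-0.697, -0.116, 0.698, -0.117]
ft_force: [-10.1, 1.7, 17.0]
grip_width: 0.001
```

The force jumped from about 5 N to 17 N, so the lid is on its stop. Now I lift away.

```bash
python3 -m handwheel '-15 0 0 0 0 0 0; -30 0 0 0 0 0 0; -40 0 0 0 0 0 0; -40 0 0 0 0 0 0; -20 0 20 0 0 0 0; 0 0 30 0 0 0 0; 0 0 0 0 0 0 0; 0 0 0 0 0 0 0'
python3 - <<'E'
from w import *
o,c,W=wrist("w4"); print(o["position"],o["ft_force"])
for n in("scene","side"):
    c=cams.camera(n); x=c["color"][235:310,185:285] if n=="scene" else c["color"][130:205,235:335]
    cv2.imwrite(f"pics/{n}_a.png",cv2.resize(x,None,fx=6,fy=6,interpolation=cv2.INTER_CUBIC))
E
```

```text
clock: 5.65
position: [0.4967, -0.2886, 0.23]
ee_rot: [0.698, 0.116, -0.697, 0.116]
ft_force: [0.0, 0.2, 1.0]
grip_width: -0.001
[ 0.49667874 -0.28859015  0.2300082 ] [0.01480498 0.23895708 0.9675231 ]
```

View pics/w4.png

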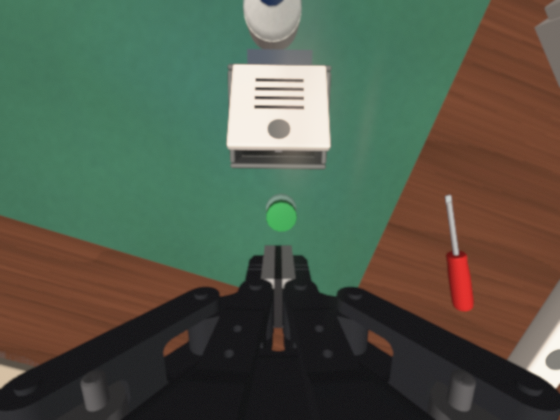

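View pics/side_a.png

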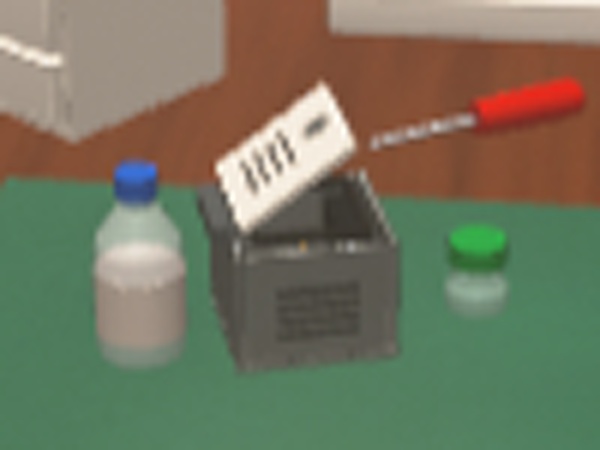

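The lid stands open, and the thinner and glue jar are upright. I'll wait about 1.6 s, then check again.

```bash
Z='x'; python3 -m handwheel '0 0 0 0 0 0 0; 0 0 0 0 0 0 0; 0 0 0 0 0 0 0; 0 0 0 0 0 0 0; 0 0 0 0 0 0 0; 0 0 0 0 0 0 0; 0 0 0 0 0 0 0; 0 0 0 0 0 0 0' >/dev/null;  python3 -m handwheel '0 0 0 0 0 0 0; 0 0 0 0 0 0 0; 0 0 0 0 0 0 0; 0 0 0 0 0 0 0; 0 0 0 0 0 0 0; 0 0 0 0 0 0 0; 0 0 0 0 0 0 0; 0 0 0 0 0 0 0'
python3 - <<'E'
from w import *
o,c,W=wrist("w5")
p=W[70:148,240:320].reshape(-1,3); p=p[p[:,2]>.094]; q=p-p.mean(0); n=np.linalg.svd(q,full_matrices=False)[2][2]
print("lid tilt",np.arccos(abs(n[2])), "max z",p[:,2].max())
for cam in("scene","side"):
    c=cams.camera(cam);P=cloud(c);ok=c["depth"]>0
    cv2.imwrite(f"pics/{cam}_b.png",c["color"])
    for t in("large_box","glue_jar","thinner","paint_jar","primer_jar"):
        r=cams.outline_of(cam,t)
        if r:
            q=P[r[0]["region"]&ok];h=np.percentile(q[:,2],95);q=q[q[:,2]>h-.012];print(cam,t,round(r[0]["conf"],2),h.round(3),np.median(q,0).round(3))
E
```

```text
clock: 7.4
position: [0.4966, -0.2884, 0.2293]
ee_rot: [0.697, 0.116, -0.697, 0.116]
ft_force: [0.1, 0.1, -0.4]
grip_width: -0.002
lid tilt 0.8527599908487506 max z 0.3710654412646459
scene large_box 0.73 0.119 [0.521 0.181 0.116]
scene glue_jar 0.51 0.047 [ 0.471 -0.306  0.043]
scene thinner 0.6 0.114 [ 0.66  -0.232  0.113]
scene primer_jar 0.39 0.061 [0.397 0.172 0.051]
side glue_jar 0.48 0.117 [0.512 0.204 0.115]
side thinner 0.61 0.11 [ 0.653 -0.218  0.109]
side paint_jar 0.53 0.108 [ 0.653 -0.216  0.108]
side primer_jar 0.59 0.119 [0.592 0.49  0.118]
```

```bash
sleep 1
```

```text
(no output)
```

View pics/side_b.png

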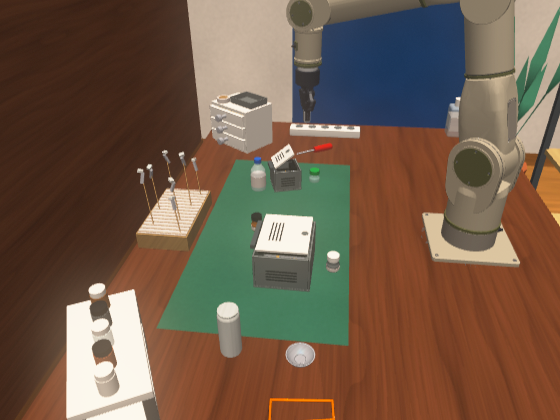

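The side picture shows the small lid open at (284,157) and everything else where it was. The tilt fit was spoiled by outliers (max z 0.37 m is impossible), so I'm redoing it with a height filter.

Run:
```python
from w import *
o,c,W=wrist("w6")
p=W[75:140,245:315].reshape(-1,3); p=p[(p[:,2]>.096)&(p[:,2]<.15)]
A=np.c_[p[:,:2],np.ones(len(p))]; 
for _ in range(3):
    k=np.linalg.lstsq(A,p[:,2],rcond=None)[0]; e=abs(A@k-p[:,2]); p=p[e<.004]; A=A[e<.004]
print(len(p),"tilt",np.arctan(np.hypot(k[0],k[1])),"max z",p[:,2].max())
```

```text
4519 tilt 0.620956287884771 max z 0.1344951379461346
```

The tilt is 0.621 rad, which matches the open stop.

```bash
python3 -c "
from workcell import hand_in
print(hand_in())"
```

```text
the job is handed in; nothing more can be done
None
```

The small box's lid is open and has stayed open, and I have handed the job in. I shut the fingers and pressed the grey disc once, until the force rose from about 5 N to 17 N at the solid stop. Then I lifted the hand straight up and drew it back.

**Lid:** after about 1.7 s clear of the hand, it measured 0.621 rad, which matches its open stop at 0.62. An earlier fit gave 0.85 rad, but stray depth points had spoiled it, so I redid it with a height filter.

**Other things:** the large lid's top still measures about 117 mm up, so it is shut. The glue jar and thinner are within about 1 mm of where they stood.

**Not measured at the end:** some of the networks' last detections were wrong. The side camera, for example, placed the paint jar on the thinner. I therefore checked the paint jar, primer jar, dish, driver and spray can only by eye, and they looked undisturbed. I had no direct reading of the latch slide, but the lid was pressed only once.

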